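# Torque-check the sight-glass ring of a bench reactor

## Robot

A 7-joint arm with a two-finger parallel gripper is mounted at the origin on the work surface. World frame = base frame: x ahead of the robot, y to its left, z up, the work surface at z = 0. Lengths are in mm, angles in rad, forces in N, time in s.
With the tool pointing down it reaches from about 425 to 825 mm from the base axis. Payload 3.6 kg.
Tool frame: the origin (TCP) lies between the finger pads; the fingertips stand 25 mm ahead of it and the grasp point (between the pads) lies 6 mm ahead of it; x points along the fingers, z is the direction in which the jaws open and shut, and the axes are right-handed (so a half turn about x gives the same grasp; the last joint's range is limited). The gripper opens to 85 mm and grips with 20 to 120 N. Pads are 22 mm wide; open, the fingers measure 114 mm over their backs; the gripper's body (76 mm by 85 mm) begins 54 mm behind the grasp point. The pads swing forward as they close: fully open they stand 13 mm farther back than shut.
Start: joints at [-1.23, 0.615, -0.013, 1.423, 0.008, 1.103, -0.04], TCP at [233.683, 606.512, 256.297] pointing down, gripper open.
Joint ranges: [-3.12, 3.12], [-0.3, 2.06], [-1.34, 1.32], [0.26, 2.42], [-1.36, 4.5], [0.01, 1.98], [-2.84, 2.84]. Speed limits (rad/s): [2.79, 2.79, 3.14, 3.14, 3.14, 3.14, 3.14].

## Interface

Orientations are given as a unit quaternion [x, y, z, w].
In Python, from rig import manip gives the robot as it stands.
- The arm moves only by the tool carry_out, never from a script. Its argument "series" is a list of rows, each a list of 3 entries, a list of its own where there are three numbers: the gripper command: -1 is shut, 1 is fully open, values between are in proportion, then the shift along the tool's x, y, z in m, then the turn, a rotation vector about the tool's x, y, z in rad. In form: [[grip, [x, y, z], [wx, wy, wz]], ...]. A call has 1 to 12 rows; each row is the pose to reach, as a shift and turn from the pose commanded when the call began, along the tool's axes at that moment; what a row does not reach only later rows make up. A row lasts 1/8 s, in which the tool goes at most 62.5 mm and 10.7 degrees, less where a joint would pass 70% of its speed; a pose out of reach is approached as far as the arm can. A call with a gripper value outside its range is refused whole. The fingers move at their own pace and stop on an object; "newtons" is the grip in N (left out, the last holds). Time passes only in rows, so rows that repeat a pose let the fingers close. It gives the time, the measured TCP pose, the force and the opening at its end, in the units of the state.
- manip.sense(): the state, without advancing time (a new reading comes with each control period).
- manip.get_image(name): name is "scene" or "top" or "wrist"; returns a dict with "pixels" (480x640x3 uint8, red, green, blue), "fx", "fy", "cx", "cy" (pixels), "dist_coeffs" ([k1, k2, p1, p2, k3] as OpenCV has them; the pictures are not rectified), "eye" and "attitude" of the camera in the world; the wrist camera has in their place "hand_eye" (4x4, takes a point from camera to tool coordinates, whose origin is the TCP and whose axes are the tool frame's). Camera axes: x right, y up, looking along -z (the intrinsics and any distortion apply to the point x, -y, -z); pixel columns grow to the right and rows downward; lengths in mm; the calibration is good to about 2 mm. A picture is of the moment at which its call begins: read the wrist's pose just before it. There is no depth.
- manip.finish_job(): hands the job in, once; it reports no verdict.
The state is a dict: "t": time; "qpos": joint angles; "dq": joint speeds; "tau": joint torques, N m; "position": TCP position; "tool_rot": TCP orientation; "contact_force": force on the tool from outside, world axes, zero at the start; "wrist_torque": the same for the moment, N m; "opening": finger opening in mm.
Only numpy, scipy, OpenCV 4.12 (cv2) and the standard library are available. Lean on these libraries where they do the work, as an engineer would, in place of code of your own. Each camera call takes 0.05 s, during which the arm holds its last target. There are 200 camera calls.

## Task

Before the reactor is pressurised, check that the retaining ring of its sight glass is tight: take the torque key from its stand, set its two lugs fully home in the ring's slots without pressing hard, turn it clockwise until the key gives (breaks over), and hold it there for a second. The ring must not turn, so do not force the key on past its break-over. Then stand the key back in its stand and let go, leaving the other things on the bench alone.

Things in the scene. Friction and masses are not known exactly. Their poses are not given: they have to be found in the camera images.
- reactor: Bench pressure reactor, fixed: 150 mm square base plate, white heating jacket 128 mm across, steel lid 136 mm across whose top is 127.5 mm above the bench, with bolts, a small pressure gauge and a valve on its edge (up to 176 mm high). Origin: centre of its underside, z up, x from the valve to the gauge.
- ring_top (a point): Centre of the upper face of the sight glass's retaining ring, 144 mm above the bench in the middle of the lid: steel, 50 mm outside, 25 mm bore, 7.5 mm high, cut across by two opposite radial slots 9 mm wide, 7.5 mm deep. The axes are the reactor's: the slots lie anywhere within 0.45 rad of its x, either way; look or feel for them.
- ring (a joint): How far the retaining ring has turned clockwise from where it was screwed tight: 0 rad at the start. It takes more than 0.95 N m, either way, to turn it.
- key: Steel head of the preset torque key, loose, whole key about 0.36 kg: disc 54 mm across, 12 mm thick; origin at the centre of its flat underside, z up along the key. Under it two opposite lugs along x, from 14.5 to 20 mm from the axis, 6.5 mm wide, 6 mm long, tapered to 4.4 mm at the tip. Home: lugs in the slots, underside flat on the ring; off the slots it rides 6 mm higher.
- key_bar (a point): Middle of the key's T-handle bar, 89 mm above the head's underside: black bar 100 mm long along this x, 16 mm wide, 18 mm high. Below it a 16 mm neck, 24 mm of it free, then an aluminium housing 38 mm across. The bar lies in line with the lugs while the key is unloaded.
- key_handle (a joint): How far the handle has broken over clockwise (seen from above) against the head: 0 rad at rest. It stays at 0 until 0.5 N m is reached, then gives at 0.50 to 0.62 N m up to its hard stop at 0.20 rad, past which the torque goes straight to the ring; it springs back when let go. Clearly past 0.1 is a full break-over.
- stand: The key's stand, fixed: grey block 90 x 90 x 30 mm with a round hole 46 mm wide, 16 mm deep, in its middle. The lugs hang in the hole and the head rests on the block's top, at any yaw. Origin: centre of its underside.
- dish: Bystander: straight glass dish, 96 mm across, 45 mm high; origin at the centre of its underside.
- wash_bottle: Bystander: white plastic bottle, 66 mm across, 170 mm high; origin at the centre of its underside.
- cork_ring: Bystander: cork flask ring, 90 mm across, 28 mm high; origin at the centre of its underside.
Things that resemble listed ones, but are neither listed nor needed, are in the scene too. Leave any green or red look-alike of the reactor alone.

How it is judged:
By the outcome, as a careful person would: the job done as asked, in the order asked, and still so for the second after the job is handed in, with the robot touching nothing.
It also fails if it takes over 72 s, if anything falls off the work surface, if the arm or the gripper's body presses on something with over 40 N, if the wrist force passes 120 N, or if a joint passes its speed limit or range.

## Working session

There is one attempt and no reset: what is moved stays moved. The work goes in short steps, Python scripts to look and compute and a tool call to move; the robot and the scene stay as the last step left them, time stands still between calls to the robot, and variables do not carry over. Pictures are saved under pics/ and viewed, about 8 in all and at most 12, crops included, and the job is handed in when it is done.

Besides the shell and the picture viewer there is one more tool, called after "Request:" as name(argument=value, ...) on one line, values as JSON. carry_out: Moves the arm, as the interface text tells. Its arguments: {"type":"object","properties":{"series":{"type":"array"},"newtons":{"type":"number"}},"required":["series"]}

```bash
mkdir -p pics; cat > h.py <<'E'
import numpy as np, cv2
from scipy.spatial.transform import Rotation as R
from rig import manip
def cam(name):
    s=manip.sense(); im=manip.get_image(name)
    K=np.array([[im['fx'],0,im['cx']],[0,im['fy'],im['cy']],[0,0,1.]]); D=np.array(im['dist_coeffs'],float)
    if 'hand_eye' in im:
        H=np.array(im['hand_eye']); Rt=R.from_quat(s['tool_rot']).as_matrix()
        Rc=Rt@H[:3,:3]; e=Rt@H[:3,3]+np.array(s['position'])
    else:
        e=np.array(im['eye'],float); a=np.array(im['attitude'],float)
        Rc=a if a.shape==(3,3) else R.from_quat(a).as_matrix()
    return dict(px=np.array(im['pixels']),K=K,D=D,R=Rc,e=e)
def save(c,f,crop=None,scale=1):
    p=c['px'][:,:,::-1]
    if crop: x0,y0,x1,y1=crop; p=p[y0:y1,x0:x1]
    cv2.imwrite(f,cv2.resize(p,None,fx=scale,fy=scale,interpolation=cv2.INTER_CUBIC))
    np.save(f+'.npy',np.array([c['K'],c['R'],c['D'],c['e']],dtype=object),allow_pickle=True)
def load(f):
    K,Rr,D,e=np.load(f+'.npy',allow_pickle=True); return dict(K=K.astype(float),R=Rr.astype(float),D=D.astype(float),e=e.astype(float))
def ray(c,uv):
    u=cv2.undistortPoints(np.array([[uv]],float),c['K'],c['D'])[0,0]
    d=c['R']@np.array([u[0],-u[1],-1]); return d/np.linalg.norm(d)
def atz(c,uv,z):
    d=ray(c,uv); return c['e']+d*(z-c['e'][2])/d[2]
def tri(cs,uvs):
    A=np.zeros((3,3));b=np.zeros(3);ds=[]
    for c,uv in zip(cs,uvs):
        d=ray(c,uv);P=np.eye(3)-np.outer(d,d);A+=P;b+=P@c['e'];ds.append((d,P))
    X=np.linalg.solve(A,b); return X,[np.linalg.norm(P@(X-c['e'])) for (d,P),c in zip(ds,cs)]
def proj(c,X):
    p=c['R'].T@(np.array(X,float)-c['e']); p=np.array([p[0],-p[1],-p[2]])
    return cv2.projectPoints(p[None],np.zeros(3),np.zeros(3),c['K'],c['D'])[0].ravel()
E
python3 - <<'E'
from h import *
for n in ('top','scene'):
    c=cam(n); save(c,f'pics/{n}.png'); print(n,c['e'].round(),c['R'].round(2).tolist(),c['K'][0,0],c['D'])
im=manip.get_image('wrist');print(np.array(im['hand_eye']).round(2).tolist(),im['fx'])
s=manip.sense();print({k:np.round(v,3).tolist() for k,v in s.items()});print(R.from_quat(s['tool_rot']).as_matrix().round(3))
E
```

```text
top [ 334.  -14. 1359.] [[0.03, 0.99, -0.16], [-1.0, 0.03, 0.01], [0.01, 0.16, 0.99]] 535.5156883620806 [-0.11298801  0.          0.          0.          0.        ]
scene [901. 491. 858.] [[-0.82, -0.44, 0.37], [0.58, -0.63, 0.52], [0.0, 0.64, 0.77]] 448.8526887803516 [-0.05236661  0.          0.          0.          0.        ]
[[0.0, 0.29, -0.96, -117.84], [-0.0, 0.96, 0.29, 74.68], [1.0, 0.0, 0.0, 0.54], [0.0, 0.0, 0.0, 1.0]] 333.97283639783956
{'t': 0.15, 'qpos': [-1.229, 0.616, -0.013, 1.425, 0.008, 1.103, -0.04], 'dq': [0.0, -0.003, -0.0, -0.005, -0.001, 0.001, -0.001], 'tau': [0.001, -46.966, 0.26, -17.125, 0.01, 0.007, -0.0], 'position': [233.524, 606.045, 255.403], 'tool_rot': [-0.401, 0.584, 0.4, 0.582], 'contact_force': [0.417, -0.4, -0.414], 'wrist_torque': [-0.035, 0.011, -0.075], 'opening': 84.986}
[[-0.001 -0.933  0.359]
 [-0.002  0.359  0.933]
 [-1.    -0.    -0.002]]
```

View pics/top.png

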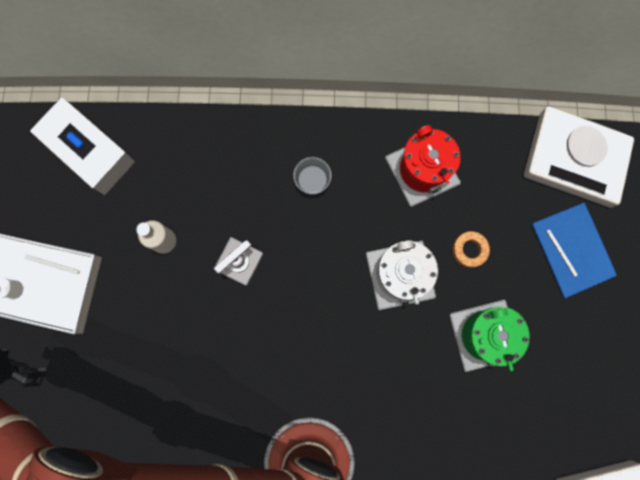

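View pics/scene.png

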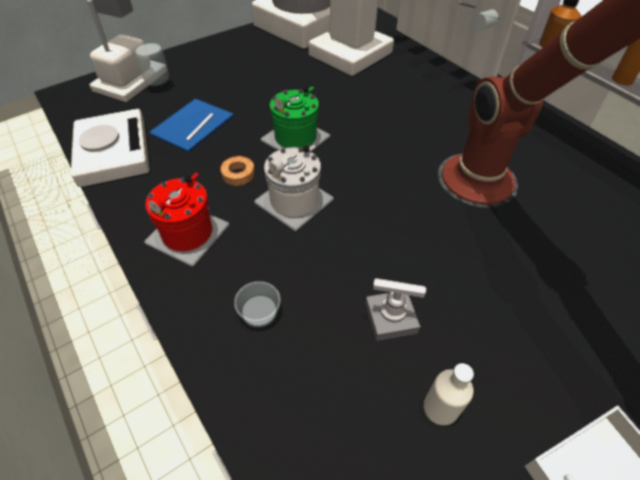

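The top view shows the key's bar from (217,271) to (249,243) and the white reactor's ring near (409,269). In the scene view the bar runs from (375,285) to (425,292), and the ring is near (294,161). The red and green reactors are the look-alikes.

```bash
python3 - <<'E'
from h import *
t=load('pics/top.png');s=load('pics/scene.png')
for n,a,b in [('barA',(217,271),(375,285)),('barA2',(217,271),(425,291)),('barB',(249,243),(425,291)),('barB2',(249,243),(375,285)),('barmid',(233,257),(400,288)),('ring',(409,269),(294,161))]:
    X,r=tri([t,s],[a,b]);print(n,X.round(1),np.round(r,1),'ang',np.arctan2(X[1],X[0]).round(2),'rad',np.hypot(X[0],X[1]).round())
for n,uv,z in [('barmid',(233,257),128),('ring',(409,269),144),('standcorners',(233,239),30),('',(262,255),30),('',(244,283),30),('',(215,268),30),('gauge',(404,247),170),('valve',(418,295),165)]: print(n,atz(t,uv,z).round(1))
p=manip.sense()['position'];print(p)
E
```

```text
barA [489.7 193.  118.6] [47.2 47.2] ang 0.38 rad 526.0
barA2 [455.  227.4 117.6] [1.5 1.5] ang 0.46 rad 509.0
barB [494.2 194.1 137.6] [50.1 50.1] ang 0.37 rad 531.0
barB2 [523.6 157.2 112.1] [2.4 2.4] ang 0.29 rad 547.0
barmid [489.1 192.5 114.9] [2. 2.] ang 0.37 rad 526.0
ring [ 469.4 -216.   140.9] [3.2 3.2] ang -0.43 rad 517.0
barmid [488.7 188.8 128. ]
ring [ 471.5 -217.7  144. ]
standcorners [546.6 207.5  30. ]
 [508.3 132.4  30. ]
 [436.7 173.9  30. ]
 [471.8 248.6  30. ]
gauge [ 518.1 -201.7  170. ]
valve [ 411.2 -234.9  165. ]
[233.52354575 606.04469963 255.40332679]
```

```bash
cat >> h.py <<'E'
def go(x,y,z,ang):
    "shift (m) and turn, in tool axes, to TCP x,y,z with tool x down and tool z at world angle ang"
    s=manip.sense();M=R.from_quat(s['tool_rot']).as_matrix()
    zt=np.array([np.cos(ang),np.sin(ang),0]);xt=np.array([0,0,-1.]);T=np.column_stack([xt,np.cross(zt,xt),zt])
    print('pos',np.round(s['position'],1),'ang',np.arctan2(M[1,2],M[0,2]).round(3),'tilt',M[2,:].round(4),'F',np.round(s['contact_force'],1),'Tq',np.round(s['wrist_torque'],2),'q7',np.round(s['qpos'][6],2),'t',round(s['t'],2),'open',round(s['opening'],1))
    print('shift',(M.T@(np.array([x,y,z])-s['position'])/1000).round(4),'turn',R.from_matrix(M.T@T).as_rotvec().round(4))
E
python3 - <<'E'
from h import *
go(490,191,240,0.77)
E
```

```text
pos [233.5 606.  255.4] ang 1.203 tilt [-1.     -0.     -0.0019] F [ 0.4 -0.4 -0.4] Tq [-0.03  0.01 -0.08] q7 -0.04 t 0.15 open 85.0
shift [ 0.016  -0.3885 -0.2951] turn [ 0.4331 -0.0019  0.0005]
```

Request:
carry_out(series=[[1,[0,-0.05,-0.037],[0.06,0,0]],[1,[0.002,-0.1,-0.075],[0.12,0,0]],[1,[0.004,-0.15,-0.112],[0.18,0,0]],[1,[0.007,-0.2,-0.15],[0.24,0,0]],[1,[0.01,-0.25,-0.188],[0.3,0,0]],[1,[0.012,-0.3,-0.226],[0.36,0,0]],[1,[0.014,-0.35,-0.265],[0.4,0,0]],[1,[0.016,-0.3885,-0.295],[0.433,0,0]],[1,[0.016,-0.3885,-0.295],[0.433,0,0]],[1,[0.016,-0.3885,-0.295],[0.433,0,0]]])

```text
t: 1.4
position: [489.6, 192.3, 240.1]
tool_rot: [-0.265, 0.656, 0.266, 0.655]
contact_force: [-0.3, 1.0, 0.4]
opening: 85.6
```

```bash
python3 - <<'E'
from h import *
go(490,191,240,0.77)
c=cam('wrist'); save(c,'pics/w1.png'); print(c['e'].round())
print(proj(c,(490,191,128)),proj(c,(455,227,128)),proj(c,(524,157,128)))
E
```

```text
pos [489.6 192.3 240.1] ang 0.771 tilt [-1.0e+00  1.3e-03 -3.0e-04] F [-0.3  1.   0.4] Tq [ 0.02  0.04 -0.01] q7 0.43 t 1.4 open 85.6
shift [ 0.0001 -0.0012 -0.0006] turn [ 0.0008 -0.0003 -0.0013]
[438. 246. 358.]
[314.06423925 243.49786271] [313.88330754 173.49093848] [315.10065477 302.99937473]
```

View pics/w1.png

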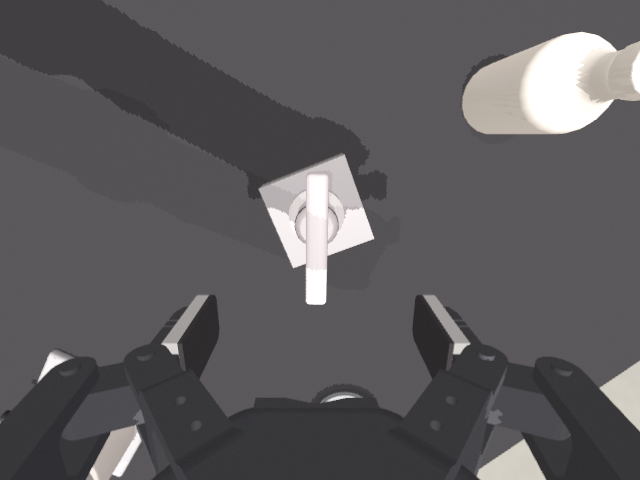

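The wrist view shows the bar upright from (318,174) to (316,303), midway between the pads at x = 217 and 413. The stand is below it and the wash bottle is at upper right.

```bash
python3 - <<'E'
from h import *
t=load('pics/top.png');s=load('pics/scene.png');w=load('pics/w1.png')
for n,a,b,c in [('A',(217,271),(425,291),(318,174)),('B',(249,243),(375,285),(316,303))]:
    for cs,uv in [((t,w),(a,c)),((s,w),(b,c)),((t,s,w),(a,b,c))]:
        X,r=tri(cs,uv);print(n,X.round(1),np.round(r,1))
A=atz(w,(318,174),128);B=atz(w,(316,303),128);print(A,B,(A+B)/2,np.linalg.norm(A-B),np.arctan2(*(A-B)[1::-1]))
C=[atz(w,p,30)[:2].round(1) for p in [(259,188),(345,154),(374,238),(293,267)]];print(C,np.mean(C,0))
go(490.5,191,126,0.77)
E
```

```text
A [457.6 227.4 110.8] [1.1 1.1]
A [457.3 229.2 122.6] [1. 1.]
A [456.3 227.7 119. ] [1.8 1.9 1.8]
B [525.1 154.7 122.1] [1.6 1.6]
B [526.2 158.9 121.4] [3.8 3.8]
B [525.4 156.6 117.8] [2.3 4.7 3.7]
[457.25227307 228.70646757 128.        ] [524.49560228 157.48027284 128.        ] [490.87393767 193.09337021 128.        ] 97.95323444964525 2.3274389376512667
[array([433.3, 171. ]), array([470.8, 252.7]), array([552.3, 214.6]), array([514.4, 133.1])] [492.7  192.85]
pos [489.3 193.2 240.1] ang 0.773 tilt [-1.0e+00  1.5e-03 -2.0e-04] F [0.4 0.1 0.3] Tq [0.01 0.01 0.04] q7 0.43 t 1.45 open 85.9
shift [ 0.1141 -0.0026 -0.0006] turn [ 0.0027 -0.0002 -0.0015]
```

Request:
carry_out(series=[[1,[0.04,-0.001,0.001],[0.017,0,0]],[1,[0.08,-0.001,0.001],[0.017,0,0]],[1,[0.114,-0.001,0.001],[0.017,0,0]],[1,[0.114,-0.001,0.001],[0.017,0,0]],[-1,[0.114,-0.001,0.001],[0.017,0,0]],[-1,[0.114,-0.001,0.001],[0.017,0,0]],[-1,[0.114,-0.001,0.001],[0.017,0,0]],[-1,[0.114,-0.001,0.001],[0.017,0,0]],[-1,[0.114,-0.001,0.001],[0.017,0,0]],[-1,[0.114,-0.001,0.001],[0.017,0,0]],[-1,[0.114,-0.001,0.001],[0.017,0,0]],[-1,[0.114,-0.001,0.001],[0.017,0,0]]], newtons=110)

```text
t: 2.95
position: [491.7, 191.5, 127.3]
tool_rot: [-0.26, 0.657, 0.26, 0.658]
contact_force: [-1.9, -1.1, 5.0]
opening: 14.0
```

```bash
python3 - <<'E'
from h import *
go(490,191,300,0.77)
E
```

```text
pos [491.7 191.5 127.3] ang 0.753 tilt [-1.e+00 -1.e-04  7.e-04] F [-1.9 -1.1  5. ] Tq [-0.03  0.27 -0.04] q7 0.45 t 2.95 open 14.0
shift [-0.1727  0.0008 -0.0015] turn [-0.0173  0.0007  0.0001]
```

Request:
carry_out(series=[[-1,[-0.02,0,0],[0,0,0]],[-1,[-0.06,0,0],[0,0,0]],[-1,[-0.12,0,0],[0,0,0]],[-1,[-0.17,0,0],[0,0,0]],[-1,[-0.17,0,0],[0,0,0]],[-1,[-0.17,0,0],[0,0,0]]])

```text
t: 3.7
position: [490.1, 191.0, 294.6]
tool_rot: [-0.26, 0.659, 0.26, 0.656]
contact_force: [-0.6, 0.0, -4.1]
opening: 14.1
```

```bash
python3 - <<'E'
from h import *
go(374,-246,300,-1.28)
E
```

```text
pos [490.1 191.  294.6] ang 0.753 tilt [-1.      0.0016 -0.0039] F [-0.6  0.  -4.1] Tq [ 0.01  0.04 -0.02] q7 0.41 t 3.7 open 14.1
shift [-0.0043 -0.2395 -0.3836] turn [ 2.033  -0.0041  0.003 ]
```

Request:
carry_out(series=[[-1,[-0.004,-0.022,-0.035],[0.18,0,0]],[-1,[-0.004,-0.044,-0.07],[0.36,0,0]],[-1,[-0.004,-0.066,-0.105],[0.54,0,0]],[-1,[-0.004,-0.088,-0.14],[0.72,0,0]],[-1,[-0.004,-0.11,-0.175],[0.9,0,0]],[-1,[-0.004,-0.132,-0.21],[1.08,0,0]],[-1,[-0.004,-0.154,-0.245],[1.26,0,0]],[-1,[-0.004,-0.175,-0.28],[1.44,0,0]],[-1,[-0.004,-0.196,-0.315],[1.62,0,0]],[-1,[-0.004,-0.218,-0.35],[1.8,0,0]],[-1,[-0.004,-0.239,-0.383],[1.97,0,0]],[-1,[-0.004,-0.239,-0.383],[2.03,0,0]]])

```text
t: 5.2
position: [372.8, -247.4, 298.6]
tool_rot: [0.423, 0.567, -0.426, 0.565]
contact_force: [0.8, 0.6, -4.3]
opening: 14.0
```

Request:
carry_out(series=[[-1,[0,0,0],[0,0,0]],[-1,[0,0,0],[0,0,0]],[-1,[0,0,0],[0,0,0]]])

```text
t: 5.58
position: [375.6, -244.0, 299.9]
tool_rot: [0.421, 0.569, -0.421, 0.568]
contact_force: [0.2, 0.6, -4.1]
opening: 14.0
```

```bash
python3 - <<'E'
from h import *
go(374,-246,300,-1.28)
c=cam('wrist'); p=proj(c,(470.5,-217,144)); print(p)
x,y=p.round().astype(int); x0=min(max(x-130,0),380);y0=min(max(y-100,0),280); print(x0,y0)
save(c,'pics/w2.png',(x0,y0,x0+260,y0+200),3)
E
```

```text
pos [ 375.6 -244.   299.9] ang -1.275 tilt [-1.e+00 -8.e-04 -9.e-04] F [ 0.2  0.6 -4.1] Tq [-0.02  0.01  0.03] q7 -0.43 t 5.58 open 14.0
shift [-0.0001 -0.0021  0.0014] turn [ 0.0049 -0.0009  0.0008]
[317.98238357 101.50878947]
188 2
```

View pics/w2.png

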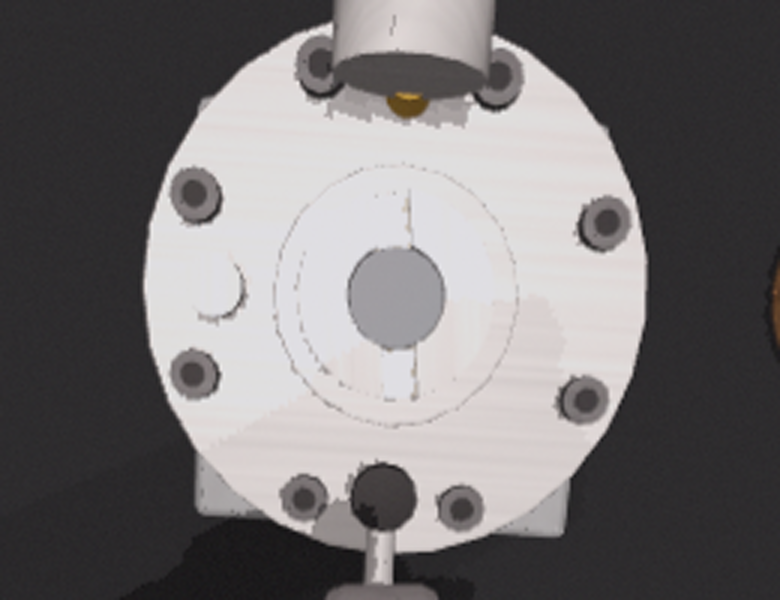

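Bore centre is at about (397,298) in the crop. The slots run nearly vertical, with the right edge going from (408,188) to (416,400) and the lower slot spanning x = 384–415. I'll stretch the contrast to get the slot angle.

```bash
python3 - <<'E'
from h import *
w=load('pics/w2.png'); f=lambda x,y:(188+(x+.5)/3-.5,2+(y+.5)/3-.5)
C=atz(w,f(397,298),144);print('bore',C.round(1))
a=atz(w,f(408.5,188),144);b=atz(w,f(416,400),144);d=a-b;print('edge ang',np.arctan2(d[1],d[0]).round(3),'offset of edge from bore centre',np.cross(d[:2]/np.linalg.norm(d[:2]),(C-a)[:2]).round(2))
print('slot w',np.linalg.norm(atz(w,f(384,375),144)-atz(w,f(415,375),144)).round(2))
v=atz(w,f(383,495),150);g=atz(w,f(405,100),150);print('reactor yaw',np.arctan2(*(g-v)[1::-1]).round(3))
p=cv2.imread('pics/w2.png')[150:440,260:540]; g=p.min(2).astype(float); g=np.clip((g-195)/(245-195),0,1)*255
cv2.imwrite('pics/w2c.png',cv2.resize(g.astype(np.uint8),None,fx=2,fy=2))
E
```

```text
bore [ 471.3 -218.4  144. ]
edge ang 0.341 offset of edge from bore centre 3.91
slot w 8.05
reactor yaw 0.238<stdin>:4: DeprecationWarning: Arrays of 2-dimensional vectors are deprecated. Use arrays of 3-dimensional vectors instead. (deprecated in NumPy 2.0)
```

View pics/w2c.png

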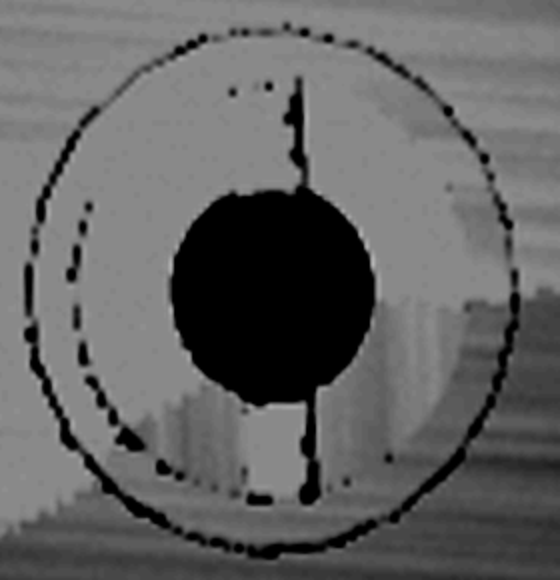

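The stretched crop shows the slot's right edge straight from (299,78) to (315,495). That puts the slot at world angle ≈ 0.34, which is within 0.45 of the reactor's yaw of about 0.24. Bore centre is about (471,−218).

```bash
python3 - <<'E'
from h import *
go(469.5,-218.5,258,0.341-np.pi/2)
E
```

```text
pos [ 375.6 -244.2  300.1] ang -1.275 tilt [-1.e+00 -4.e-04 -5.e-04] F [ 0.5  0.4 -3.3] Tq [0.02 0.04 0.03] q7 -0.43 t 5.62 open 13.9
shift [0.042  0.0973 0.0028] turn [-0.0456 -0.0005  0.0004]
```

Gauge and valve stand up to 176, so I move across first and then descend.

Request:
carry_out(series=[[-1,[0,0.035,0.001],[-0.02,0,0]],[-1,[0,0.07,0.002],[-0.045,0,0]],[-1,[0,0.097,0.003],[-0.045,0,0]],[-1,[0,0.097,0.003],[-0.045,0,0]],[-1,[0.015,0.097,0.003],[-0.045,0,0]],[-1,[0.03,0.097,0.003],[-0.045,0,0]],[-1,[0.042,0.097,0.003],[-0.045,0,0]],[-1,[0.042,0.097,0.003],[-0.045,0,0]],[-1,[0.042,0.097,0.003],[-0.045,0,0]],[-1,[0.042,0.097,0.003],[-0.045,0,0]]])

```text
t: 6.88
position: [469.6, -219.8, 258.9]
tool_rot: [0.409, 0.577, -0.408, 0.578]
contact_force: [0.4, -0.6, -3.9]
opening: 14.2
```

```bash
python3 - <<'E'
from h import *
go(469.5,-218.5,250,0.341-np.pi/2)
E
```

```text
pos [ 469.6 -219.8  258.9] ang -1.232 tilt [-1.e+00  9.e-04  9.e-04] F [ 0.4 -0.6 -3.9] Tq [-0.02  0.02  0.03] q7 -0.45 t 6.88 open 14.2
shift [ 0.0089  0.0004 -0.0013] turn [-0.0022  0.0009 -0.0009]
```

Request:
carry_out(series=[[-1,[0.004,0,-0.0005],[0,0,0]],[-1,[0.008,0,-0.0005],[0,0,0]],[-1,[0.01,0,-0.0005],[0,0,0]],[-1,[0.011,0,-0.0005],[0,0,0]],[-1,[0.012,0,-0.0005],[0,0,0]],[-1,[0.012,0,-0.0005],[0,0,0]],[-1,[0.012,0,-0.0005],[0,0,0]]])

```text
t: 7.75
position: [469.2, -219.1, 246.4]
tool_rot: [0.409, 0.577, -0.409, 0.577]
contact_force: [0.2, 0.3, -3.5]
opening: 13.9
```

Request:
carry_out(series=[[-1,[0.001,0,0],[0,0,0]],[-1,[0.002,0,0],[0,0,0]],[-1,[0.002,0,0],[0,0,0]],[-1,[0.002,0,0],[0,0,0]]])

```text
t: 8.25
position: [469.1, -219.1, 244.3]
tool_rot: [0.409, 0.577, -0.409, 0.577]
contact_force: [-0.2, -0.3, -4.2]
opening: 14.1
```

Request:
carry_out(series=[[-1,[0.001,0,0],[0,0,0]],[-1,[0.002,0,0],[0,0,0]],[-1,[0.002,0,0],[0,0,0]],[-1,[0.002,0,0],[0,0,0]]])

```text
t: 8.75
position: [469.1, -219.1, 242.3]
tool_rot: [0.409, 0.577, -0.409, 0.577]
contact_force: [-0.7, 0.0, -3.6]
opening: 13.8
```

```bash
python3 - <<'E'
from h import *
go(469.5,-218.5,241,0.341-np.pi/2)
E
```

```text
pos [ 469.1 -219.1  242.3] ang -1.232 tilt [-1.e+00 -1.e-04  0.e+00] F [-0.7  0.  -3.6] Tq [0.05 0.   0.01] q7 -0.44 t 8.75 open 13.8
shift [ 0.0013  0.0006 -0.0004] turn [-0.0022  0.      0.0001]
```

Request:
carry_out(series=[[-1,[0.001,0,0],[0,0,0]],[-1,[0.001,0,0],[0,0,0]],[-1,[0.001,0,0],[0,0,0]]])

```text
t: 9.12
position: [469.2, -219.2, 241.5]
tool_rot: [0.409, 0.577, -0.409, 0.577]
contact_force: [-0.0, -0.7, -1.6]
opening: 13.8
```

Request:
carry_out(series=[[-1,[0.001,0,0],[0,0,0]],[-1,[0.001,0,0],[0,0,0]],[-1,[0.001,0,0],[0,0,0]]])

```text
t: 9.5
position: [469.3, -219.2, 241.4]
tool_rot: [0.409, 0.577, -0.408, 0.577]
contact_force: [-1.5, 0.6, 6.0]
opening: 14.3
```

Contact came at z = 241.4, against 241.3 predicted for home, with about 10 N of press. Now turning clockwise in small steps.

Request:
carry_out(series=[[-1,[0,0,0],[0.025,0,0]],[-1,[0,0,0],[0.05,0,0]],[-1,[0,0,0],[0.05,0,0]]])

```text
t: 9.88
position: [469.6, -219.4, 241.3]
tool_rot: [0.423, 0.566, -0.423, 0.567]
contact_force: [-0.3, 0.7, 5.2]
opening: 14.1
```

```bash
python3 - <<'E'
from h import *
go(469.5,-218.5,241,0.341-np.pi/2)
E
```

```text
pos [ 469.6 -219.4  241.3] ang -1.282 tilt [-1.      0.0015  0.001 ] F [-0.3  0.7  5.2] Tq [ 0.27  0.34 -0.04] q7 -0.47 t 9.88 open 14.1
shift [ 0.0003  0.0002 -0.0009] turn [-0.0525  0.001  -0.0015]
```

Request:
carry_out(series=[[-1,[0,0,0],[0.025,0,0]],[-1,[0,0,0],[0.05,0,0]],[-1,[0,0,0],[0.05,0,0]]])

```text
t: 10.25
position: [469.6, -219.0, 241.3]
tool_rot: [0.436, 0.556, -0.436, 0.557]
contact_force: [-1.8, 2.1, 5.8]
opening: 13.9
```

```bash
python3 - <<'E'
from h import *
go(469.5,-218.5,241,0.341-np.pi/2)
E
```

```text
pos [ 469.6 -219.   241.3] ang -1.33 tilt [-1.0e+00  1.1e-03  5.0e-04] F [-1.8  2.1  5.8] Tq [0.4  0.36 0.37] q7 -0.51 t 10.25 open 13.9
shift [ 0.0003  0.     -0.0005] turn [-0.0999  0.0005 -0.001 ]
```

Request:
carry_out(series=[[-1,[0,0,0],[0.02,0,0]],[-1,[0,0,0],[0.04,0,0]],[-1,[0,0,0],[0.04,0,0]]])

```text
t: 10.62
position: [469.6, -219.0, 241.3]
tool_rot: [0.447, 0.548, -0.447, 0.548]
contact_force: [-1.9, 1.1, 6.4]
opening: 14.2
```

```bash
python3 - <<'E'
from h import *
go(469.5,-218.5,241,0.341-np.pi/2)
E
```

```text
pos [ 469.6 -219.   241.3] ang -1.369 tilt [-1.e+00  8.e-04  5.e-04] F [-1.9  1.1  6.4] Tq [0.4  0.41 0.55] q7 -0.55 t 10.62 open 14.2
shift [ 0.0003  0.     -0.0005] turn [-0.1391  0.0006 -0.0008]
```

Request:
carry_out(series=[[-1,[0,0,0],[0.02,0,0]],[-1,[0,0,0],[0.04,0,0]],[-1,[0,0,0],[0.04,0,0]]])

```text
t: 11.0
position: [469.6, -219.0, 241.3]
tool_rot: [0.458, 0.539, -0.458, 0.539]
contact_force: [-0.9, 1.7, 6.3]
opening: 13.9
```

```bash
python3 - <<'E'
from h import *
go(469.5,-218.5,241,0.341-np.pi/2)
E
```

```text
pos [ 469.6 -219.   241.3] ang -1.409 tilt [-1.e+00  8.e-04  4.e-04] F [-0.9  1.7  6.3] Tq [0.41 0.42 0.54] q7 -0.58 t 11.0 open 13.9
shift [ 0.0003  0.     -0.0005] turn [-0.1789  0.0005 -0.0007]
```

Request:
carry_out(series=[[-1,[0,0,0],[0.025,0,0]],[-1,[0,0,0],[0.05,0,0]],[-1,[0,0,0],[0.05,0,0]]])

```text
t: 11.38
position: [469.6, -218.9, 241.3]
tool_rot: [0.471, 0.527, -0.471, 0.528]
contact_force: [-1.3, 2.5, 5.6]
opening: 14.2
```

```bash
python3 - <<'E'
from h import *
go(469.5,-218.5,241,0.341-np.pi/2)
E
```

```text
pos [ 469.6 -218.9  241.3] ang -1.458 tilt [-1.e+00  7.e-04  3.e-04] F [-1.3  2.5  5.6] Tq [0.41 0.43 0.6 ] q7 -0.62 t 11.38 open 14.2
shift [ 0.0003 -0.     -0.0004] turn [-0.2287  0.0004 -0.0007]
```

Request:
carry_out(series=[[-1,[0,0,0],[0.015,0,0]],[-1,[0,0,0],[0.03,0,0]],[-1,[0,0,0],[0.03,0,0]]])

```text
t: 11.75
position: [469.6, -218.9, 241.3]
tool_rot: [0.479, 0.52, -0.479, 0.52]
contact_force: [-1.8, 1.3, 6.2]
opening: 14.0
```

```bash
python3 - <<'E'
from h import *
go(469.5,-218.5,241,0.341-np.pi/2)
E
```

```text
pos [ 469.6 -218.9  241.3] ang -1.488 tilt [-1.e+00  8.e-04  2.e-04] F [-1.8  1.3  6.2] Tq [0.4  0.45 0.61] q7 -0.64 t 11.75 open 14.0
shift [ 0.0003 -0.     -0.0004] turn [-0.2585  0.0003 -0.0007]
```

Torque has plateaued at 0.54–0.61 N m with about 0.14 rad of give: broken over, short of the stop. Holding for more than a second.

Request:
carry_out(series=[[-1,[0,0,0],[0.005,0,0]],[-1,[0,0,0],[0.005,0,0]],[-1,[0,0,0],[0.005,0,0]],[-1,[0,0,0],[0.005,0,0]],[-1,[0,0,0],[0.005,0,0]],[-1,[0,0,0],[0.005,0,0]],[-1,[0,0,0],[0.005,0,0]],[-1,[0,0,0],[0.005,0,0]],[-1,[0,0,0],[0.005,0,0]],[-1,[0,0,0],[0.005,0,0]],[-1,[0,0,0],[0.005,0,0]],[-1,[0,0,0],[0.005,0,0]]])

```text
t: 13.25
position: [469.6, -218.9, 241.3]
tool_rot: [0.48, 0.519, -0.48, 0.519]
contact_force: [-1.4, 2.3, 6.5]
opening: 13.8
```

```bash
python3 - <<'E'
from h import *
go(469.5,-218.5,241,0.341-np.pi/2)
c=cam('wrist');save(c,'pics/w3.png')
E
```

```text
pos [ 469.6 -218.9  241.3] ang -1.493 tilt [-1.e+00  8.e-04  2.e-04] F [-1.4  2.3  6.5] Tq [0.4  0.43 0.56] q7 -0.65 t 13.25 open 13.8
shift [ 0.0003 -0.     -0.0004] turn [-0.2634  0.0003 -0.0007]
```

View pics/w3.png

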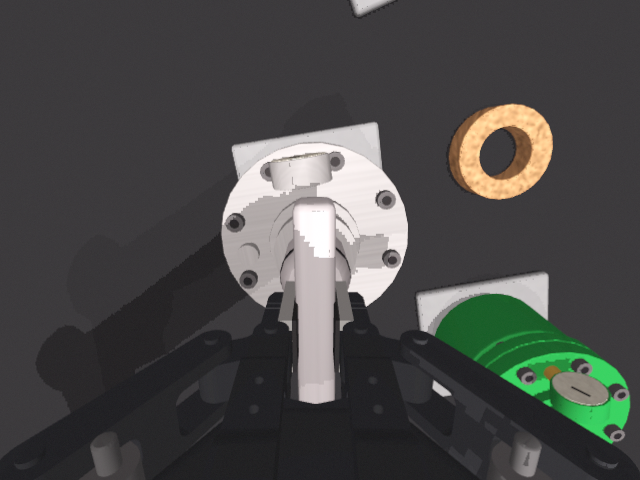

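The bar is vertical at x ≈ 315, still in line with the gripper, so it has not slipped in the grip. The head sits on the ring. Now unload, lift, and go back to the stand.

Request:
carry_out(series=[[-1,[0,0,0],[-0.08,0,0]],[-1,[0,0,0],[-0.16,0,0]],[-1,[0,0,0],[-0.235,0,0]],[-1,[0,0,0],[-0.235,0,0]],[-1,[0,0,0],[-0.235,0,0]],[-1,[-0.004,0,0],[-0.235,0,0]],[-1,[-0.01,0,0],[-0.235,0,0]],[-1,[-0.03,0,0],[-0.235,0,0]],[-1,[-0.06,0,0],[-0.235,0,0]],[-1,[-0.06,0,0],[-0.235,0,0]],[-1,[-0.06,0,0],[-0.235,0,0]]])

```text
t: 14.68
position: [468.5, -218.4, 299.0]
tool_rot: [0.417, 0.572, -0.417, 0.57]
contact_force: [0.2, -0.6, -3.6]
opening: 14.0
```

```bash
python3 - <<'E'
from h import *
go(491,191.7,300,0.753)
E
```

```text
pos [ 468.5 -218.4  299. ] ang -1.262 tilt [-1.     -0.0017 -0.0019] F [ 0.2 -0.6 -3.6] Tq [ 0.04  0.08 -0.  ] q7 -0.52 t 14.68 open 14.0
shift [-0.0005  0.1461 -0.3838] turn [-2.0149e+00 -2.9000e-03 -8.0000e-04]
```

Request:
carry_out(series=[[-1,[-0.001,0.013,-0.035],[-0.18,0,0]],[-1,[-0.001,0.026,-0.07],[-0.36,0,0]],[-1,[-0.001,0.039,-0.105],[-0.54,0,0]],[-1,[-0.001,0.053,-0.14],[-0.72,0,0]],[-1,[-0.001,0.067,-0.175],[-0.9,0,0]],[-1,[-0.001,0.08,-0.21],[-1.08,0,0]],[-1,[-0.001,0.094,-0.245],[-1.26,0,0]],[-1,[-0.001,0.107,-0.28],[-1.44,0,0]],[-1,[-0.001,0.12,-0.315],[-1.62,0,0]],[-1,[-0.001,0.133,-0.35],[-1.8,0,0]],[-1,[-0.001,0.146,-0.384],[-1.98,0,0]],[-1,[-0.001,0.146,-0.384],[-2.015,0,0]]])

```text
t: 16.18
position: [490.0, 195.3, 299.2]
tool_rot: [-0.262, 0.658, 0.264, 0.655]
contact_force: [-0.1, -0.5, -4.3]
opening: 14.1
```

Request:
carry_out(series=[[-1,[0,0,0],[0,0,0]],[-1,[0,0,0],[0,0,0]],[-1,[0,0,0],[0,0,0]]])

```text
t: 16.55
position: [491.5, 190.1, 301.2]
tool_rot: [-0.259, 0.658, 0.259, 0.658]
contact_force: [-1.1, 0.6, -2.8]
opening: 14.3
```

```bash
python3 - <<'E'
from h import *
go(491.5,191.7,145,0.753)
E
```

```text
pos [491.5 190.1 301.2] ang 0.751 tilt [-1.e+00 -2.e-04 -6.e-04] F [-1.1  0.6 -2.8] Tq [ 0.01 -0.01  0.01] q7 0.41 t 16.55 open 14.3
shift [0.1562 0.0012 0.0012] turn [-0.0022 -0.0006  0.0002]
```

Descend to about z = 142 first (lug tips about 9 mm above the block), then check.

Request:
carry_out(series=[[-1,[0.05,0.001,0.001],[0,0,0]],[-1,[0.1,0.001,0.001],[0,0,0]],[-1,[0.14,0.001,0.001],[0,0,0]],[-1,[0.158,0.001,0.001],[0,0,0]],[-1,[0.158,0.001,0.001],[0,0,0]],[-1,[0.158,0.001,0.001],[0,0,0]],[-1,[0.158,0.001,0.001],[0,0,0]]])

```text
t: 17.42
position: [492.5, 192.8, 144.6]
tool_rot: [-0.26, 0.657, 0.26, 0.659]
contact_force: [0.2, -0.1, -4.0]
opening: 13.9
```

```bash
python3 - <<'E'
from h import *
go(491.7,191.5,128,0.753)
E
```

```text
pos [492.5 192.8 144.6] ang 0.753 tilt [-1.     -0.0011  0.0028] F [ 0.2 -0.1 -4. ] Tq [-0.05 -0.01 -0.05] q7 0.45 t 17.43 open 13.9
shift [ 0.0166 -0.0004 -0.0015] turn [-0.0002  0.0028  0.0011]
```

Request:
carry_out(series=[[-1,[0.004,0,-0.001],[0,0,0]],[-1,[0.008,0,-0.001],[0,0,0]],[-1,[0.011,0,-0.001],[0,0,0]],[-1,[0.013,0,-0.001],[0,0,0]],[-1,[0.013,0,-0.001],[0,0,0]],[-1,[0.013,0,-0.001],[0,0,0]]])

```text
t: 18.18
position: [490.9, 191.9, 130.3]
tool_rot: [-0.26, 0.658, 0.26, 0.658]
contact_force: [0.0, -0.1, -3.5]
opening: 14.1
```

Request:
carry_out(series=[[-1,[0.001,0,0],[0,0,0]],[-1,[0.002,0,0],[0,0,0]],[-1,[0.002,0,0],[0,0,0]],[-1,[0.002,0,0],[0,0,0]]])

```text
t: 18.68
position: [490.8, 191.9, 128.3]
tool_rot: [-0.26, 0.658, 0.26, 0.658]
contact_force: [0.4, -0.2, -3.6]
opening: 14.1
```

Request:
carry_out(series=[[-1,[0.0007,0,0],[0,0,0]],[-1,[0.0012,0,0],[0,0,0]],[-1,[0.0012,0,0],[0,0,0]]])

```text
t: 19.05
position: [490.8, 191.8, 127.3]
tool_rot: [-0.26, 0.658, 0.26, 0.658]
contact_force: [-0.7, 0.2, -1.1]
opening: 14.0
```

Touching down at the original height, 127.3. Open and retreat straight up.

Request:
carry_out(series=[[-1,[0.0003,0,0],[0,0,0]],[1,[0.0003,0,0],[0,0,0]],[1,[0.0003,0,0],[0,0,0]],[1,[0.0003,0,0],[0,0,0]],[1,[0.0003,0,0],[0,0,0]],[1,[0.0003,0,0],[0,0,0]],[1,[0.0003,0,0],[0,0,0]],[1,[-0.02,0,0],[0,0,0]],[1,[-0.06,0,0],[0,0,0]],[1,[-0.11,0,0],[0,0,0]],[1,[-0.11,0,0],[0,0,0]],[1,[-0.11,0,0],[0,0,0]]])

```text
t: 20.55
position: [490.3, 191.8, 236.8]
tool_rot: [-0.26, 0.658, 0.26, 0.657]
contact_force: [-0.3, 0.4, -0.4]
opening: 85.6
```

```bash
python3 - <<'E'
from h import *
go(490.8,191.8,240,0.753)
c=cam('wrist');save(c,'pics/w4.png')
t=cam('scene');save(t,'pics/s2.png')
print(proj(c,(490.8,192.5,128)))
E
```

```text
pos [490.3 191.8 236.8] ang 0.753 tilt [-1.e+00  4.e-04 -7.e-04] F [-0.3  0.4 -0.4] Tq [-0.05 -0.    0.05] q7 0.42 t 20.55 open 85.6
shift [-0.0032 -0.0003  0.0004] turn [ 0.0001 -0.0007 -0.0004]
[316.2221988  242.87240761]
```

View pics/w4.png

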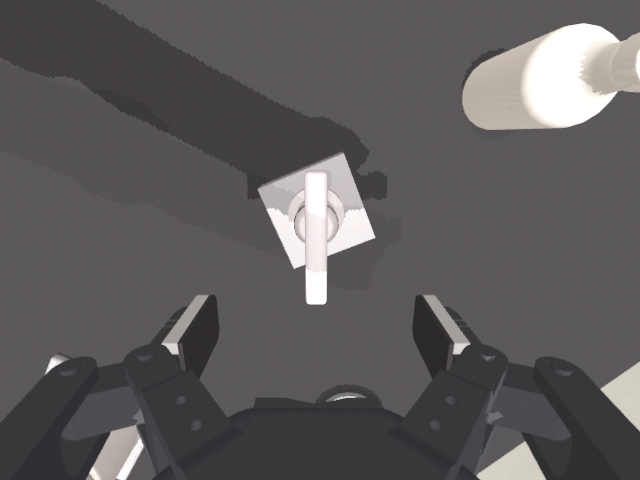

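View pics/s2.png

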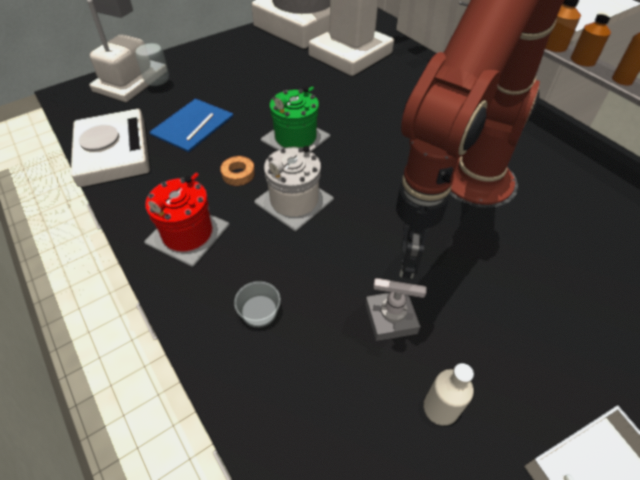

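The key stands upright in its stand, with the bar from (316,172) to (316,303) as before. The gripper is clear above it, and the dish, bottle and cork ring look unmoved.

```bash
python3 -c "
from rig import manip
print(manip.finish_job())"
```

```text
the job is handed in; nothing more can be done
None
```

The check on the sight-glass ring is done: the key broke over at the expected torque, and I saw no sign that the ring turned. The job is handed in at about 20.6 s of the 72 s allowed; `finish_job` gives no verdict.

- **Seating:** the lugs went fully home. Contact came at TCP z = 241.4 mm against 241.3 mm predicted, with about 10 N of press.
- **Break-over:** turning clockwise, the torque levelled off at 0.54–0.61 N m. The handle gave an estimated 0.14 rad, past 0.1 and short of the 0.20 rad stop. I held it there for 1.5 s. The torque never exceeded about 0.61 N m, below the 0.95 N m needed to turn the ring, and a picture during the hold showed the bar had not slipped in the grip.
- **Return:** the key went back into its stand at its original height of 127.3 mm and I let go. The last pictures show it upright, the gripper clear above it with almost no force, and the dish, bottle and cork ring unmoved.

**Not measured directly:** the handle's give is inferred from tool angle and torque. I did not look at the ring again after taking the key off, so "did not turn" rests on the torque readings. No checks failed. Individual position readings scattered by 1–3 mm, which was within what the fits needed.

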